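# Rack the cut sections for welding, in reverse order

### The job

Move the four steel cut-offs from the saw rack to the empty aluminium weld rack, one upright in each pocket, in reverse order: seen from the robot, the one that starts at the left end of the saw rack ends at the right end of the weld rack, and so on down to the last. Leave each standing on the floor of its pocket, released and at rest.

Things in the scene. Friction and masses are not known exactly. Their poses are not given: they have to be found in the camera images.
- round_tube: cut-off of plain steel round tube, 34 mm outside diameter, 3 mm wall, 80 mm tall, 0.18 kg. Stands upright in a tray; origin at the centre of its underside, z up, x nearly along the saw rack's x.
- square_tube: cut-off of plain steel square tube, 30 x 30 mm, 3 mm wall, 75 mm tall, 0.19 kg; x and y square to its faces. Stands upright in a tray; origin at the centre of its underside, z up, x nearly along the saw rack's x.
- hex_bar: cut-off of solid steel hexagon bar, 30 mm across flats, 62 mm tall, 0.36 kg; two of its flats face along +x and -x. Stands upright in a tray; origin at the centre of its underside, z up, x nearly along the saw rack's x.
- i_section: cut-off of steel I-section, 30 x 30 mm, 70 mm tall, 0.18 kg; its two 30 mm wide, 4 mm thick flanges face along +x and -x, joined by a 4 mm web. Stands upright in a tray; origin at the centre of its underside, z up, x nearly along the saw rack's x.
- seat_round_tube: the shallow steel tray of the saw rack in which the round tube stands at the start; four alike, 56 x 56 mm outside, 14 mm high, walls and floor 2 mm thick, open on top, fixed to the board. It stays and so marks where the round tube came from. Origin at the centre of its underside, axes as those of the saw rack
- seat_square_tube: the shallow steel tray of the saw rack in which the square tube stands at the start; four alike, 56 x 56 mm outside, 14 mm high, walls and floor 2 mm thick, open on top, fixed to the board. It stays and so marks where the square tube came from. Origin at the centre of its underside, axes as those of the saw rack
- seat_hex_bar: the shallow steel tray of the saw rack in which the hexagon bar stands at the start; four alike, 56 x 56 mm outside, 14 mm high, walls and floor 2 mm thick, open on top, fixed to the board. It stays and so marks where the hexagon bar came from. Origin at the centre of its underside, axes as those of the saw rack
- seat_i_section: the shallow steel tray of the saw rack in which the I-section stands at the start; four alike, 56 x 56 mm outside, 14 mm high, walls and floor 2 mm thick, open on top, fixed to the board. It stays and so marks where the I-section came from. Origin at the centre of its underside, axes as those of the saw rack
- saw_rack: the rack that is full at the start: plywood board 78 x 262 mm (x, y), 6 mm thick, fixed, with low wooden end strips; the four trays stand on it at y = +90, +30, -30, -90 mm. A cut-off in its tray has its underside 8 mm above the table. Origin: centre of the board's underside; +y to the robot's left, +x away from it, turned up to 0.3 rad. Lies left or right of the weld rack
- weld_rack: the empty rack: aluminium bar 78 x 262 mm (x, y), fixed, with four open pockets centred at y = +90, +30, -30, -90 mm, 50 x 54 mm (x, y) inside; pocket floor 10 mm, wall rims 20 mm above the table, walls 6 mm thick. Origin: centre of the bar's underside; +y to the robot's left, +x away from it, turned up to 0.3 rad
Mind the look-alikes: they are no part of the job. Leave any blue look-alike of the round_tube alone.

How it is judged:
By the outcome, as a careful person would: the job done as asked, in the order asked, and still so for the second after the job is handed in, with the robot touching nothing.
It also fails if it takes over 99 s, if anything falls off the work surface, if the arm or the gripper's body presses on something with over 40 N, if the wrist force passes 120 N, or if a joint passes its speed limit or range.

### The arm

A 6-joint arm with a two-finger parallel gripper is mounted at the origin on the work surface. World frame = base frame: x ahead of the robot, y to its left, z up, the work surface at z = 0. Lengths are in m, angles in rad, forces in N, time in s.
With the tool pointing down it reaches from about 0.35 to 0.975 m from the base axis. Payload 4.9 kg.
Tool frame: the origin (TCP) lies at the very end of the fingers, on their centre line; the grasp point (between the pads) lies 19 mm behind it; z points along the fingers, y is the line along which they close (so a half turn about z gives the same grasp; the last joint's range is limited). The gripper opens to 85 mm and grips with 20 to 120 N. Pads are 22 mm wide; open, the fingers measure 114 mm over their backs; the gripper's body (76 mm by 85 mm) begins 54 mm behind the grasp point. The pads swing forward as they close: fully open they stand 13 mm farther back than shut.
Start: joints at [-0.119, 0.053, 1.613, -0, 1.476, -0.119], TCP at [0.625, 0, 0.231] pointing down, gripper open.
Joint ranges: [-3.01, 3.01], [-1.01, 2.22], [0.06, 2.58], [-1.02, 4.17], [0.09, 2.62], [-3.14, 3.14]. Speed limits (rad/s): [2.57, 2.57, 3.14, 3.14, 3.14, 3.14].

### API

Orientations are given as a 3x3 rotation matrix whose columns are the frame's x, y, z axes.
In Python, from bench import telemetry, optics, workorder, spotter gives the robot as it stands.
- The arm moves only by the shell command python3 -m handwheel 'ROWS' [OPENING] [FORCE]. ROWS is JSON, a list of rows, each a list of 2 entries, a list of its own where there are three numbers: the shift along the tool's x, y, z in m, then the turn about the tool's z in degrees. In form: [[[tx, ty, tz], twist], ...]. A call has 1 to 12 rows; each row shifts and turns the commanded pose from where the row before left it, along the tool's axes as they then stand; what a row does not reach is not made up. A row lasts 1/8 s, in which the tool goes at most 62.5 mm and 10.7 degrees, less where a joint would pass 70% of its speed; a pose out of reach is approached as far as the arm can. A call is refused whole if a number of a shift passes 0.0625 or a number of a turn 10.7, either way. A call with a gripper value outside its range is refused whole. OPENING is the opening, from 0 (shut) to 1 (fully open), set as the call begins (- or left out, the last holds). The fingers move at their own pace and stop on an object; FORCE is the grip in N (left out, the last holds). Time passes only in rows, so rows that do not move let the fingers close. It gives the time, the measured TCP pose, the force, the opening and the grip force at its end, in the units of the state.
- telemetry.get_state(): the state, without advancing time (a new reading comes with each control period).
- optics.grab_frame(name): name is "scene" or "side" or "wrist"; returns the picture (480x640x3 uint8, red, green, blue); there is no depth.
- optics.get_calibration(name): a dict with "fx", "fy", "cx", "cy" (pixels), "dist_coeffs" ([k1, k2, p1, p2, k3] as OpenCV has them; the pictures are not rectified), "rvec" (rotation vector, rad) and "tvec" (3), from world to camera coordinates, as OpenCV has them; the wrist camera has in their place "hand_eye" (4x4, takes a point from camera to tool coordinates, whose origin is the TCP and whose axes are the flange's). Camera axes: x right, y down, z forward; pixel columns grow to the right and rows downward; lengths in m; the calibration is good to about 2 mm. A picture is of the moment at which its call begins: read the wrist's pose just before it. get_calibration takes no time and is no camera call.
- workorder.hand_in(): hands the job in; it is judged then, once.
Trained networks look in the newest picture that a camera, given by its name, has taken for a name from the list of things; names that differ only in an ending like _2 or _b are one class to them, and where a whole thing is asked for, a point or a joint stands for the part that bears it (a point fixed in the world has none). Each returns a list of dicts, best first, with "confidence" (0 to 1); they miss things now and then, are a little off and sometimes report something else, mostly with a low value. They report only what shows in the picture. A call takes as long as a camera call. They do not tell look-alikes from the thing itself.
- spotter.look_for(camera, query): "pixel" ([row, column] in pixels, amid what is visible of it).
- spotter.masks_of(camera, query): "mask" (480x640 bool, what is visible of it) and "pixel" ([row, column] in pixels, amid what is visible of it).
- spotter.mark_of(camera, query): "pixel" ([row, column] in pixels: a listed point, or the origin of a listed thing).
The state is a dict: "time_s": time; "joint_positions": joint angles; "qvel": joint speeds; "joint_torque": joint torques, N m; "ee_pos": TCP position; "eef_rot": TCP orientation; "contact_force": force on the tool from outside, world axes, zero at the start; "ft_torque": the same for the moment, N m; "grip_width": finger opening in m; "finger_force": force on a finger pad.
Only numpy, scipy, OpenCV 4.12 (cv2) and the standard library are available. Lean on these libraries where they do the work, as an engineer would, in place of code of your own. Each camera call takes 0.05 s, during which the arm holds its last target. There are 200 camera calls.

## Working session

There is one attempt and no reset: what is moved stays moved. The work goes in short steps, Python scripts to look and compute and a shell command to move; the robot and the scene stay as the last step left them, time stands still between calls to the robot, and variables do not carry over. Pictures are saved under pics/ and viewed, at most 14 in all, crops included, and the job is handed in when it is done.

```bash
mkdir -p pics; ls
python3 - <<'E'
from bench import telemetry, optics, spotter
import cv2
for c in ("scene","side"):
    im=optics.grab_frame(c); cv2.imwrite(f"pics/{c}0.png",im[:,:,::-1])
    k=optics.get_calibration(c); print({a:(b if not hasattr(b,'tolist') else b.tolist()) for a,b in k.items()})
    for q in ("round_tube","square_tube","hex_bar","i_section","saw_rack","weld_rack"):
        print(c,q,[(round(float(r["confidence"]),2),[round(float(v)) for v in r["pixel"]]) for r in spotter.mark_of(c,q)][:4])
    for q in ("seat_round_tube",):
        print(c,q,[(round(float(r["confidence"]),2),[round(float(v)) for v in r["pixel"]]) for r in spotter.mark_of(c,q)][:5])
s=telemetry.get_state(); print(s["time_s"],s["ee_pos"],s["eef_rot"],s["grip_width"])
print(optics.get_calibration("wrist"))
E
```

```text
pics
{'fx': 500.4327837335173, 'fy': 500.4327837335173, 'cx': 326.00732637686764, 'cy': 242.98643773314652, 'dist_coeffs': [-0.01506061758126669, 0.0, 0.0, 0.0, 0.0], 'rvec': [2.147122996295686, 0.6673435658784274, -0.33003077457845437], 'tvec': [-0.4743983814934477, -0.14282999365183946, 1.078431026418289]}
scene round_tube [(0.93, [204, 469])]
scene square_tube [(0.71, [240, 352])]
scene hex_bar [(0.82, [208, 396])]
scene i_section [(0.56, [226, 371])]
scene saw_rack [(0.74, [219, 382])]
scene weld_rack [(0.74, [334, 215])]
scene seat_round_tube [(0.48, [202, 413])]
{'fx': 554.8566555865175, 'fy': 554.8566555865175, 'cx': 322.1011747819222, 'cy': 234.69344051927155, 'dist_coeffs': [-0.11418656126431277, 0.0, 0.0, 0.0, 0.0], 'rvec': [0.6778784894303949, -2.5786436493204663, 1.2450038107947674], 'tvec': [0.5205981632408799, 0.20534050341972246, 0.8459595127366487]}
side round_tube [(0.96, [342, 171]), (0.56, [337, 240]), (0.38, [298, 290]), (0.31, [315, 260])]
side square_tube [(0.22, [298, 289])]
side hex_bar [(0.66, [318, 265])]
side i_section [(0.72, [293, 290])]
side saw_rack [(0
[... 187 characters left out ...]
.99999998e-01  5.57431292e-05]
 [ 1.00000000e+00  1.54469920e-06  1.70575550e-05]
 [ 1.70574688e-05  5.57431556e-05 -9.99999998e-01]] 0.0856120603467173
{'fx': 370.45980297147617, 'fy': 370.45980297147617, 'cx': 321.37190924289956, 'cy': 245.72053156076436, 'dist_coeffs': array([-0.06940418,  0.        ,  0.        ,  0.        ,  0.        ]), 'hand_eye': array([[-3.44972219e-04, -9.57877427e-01, -2.87177149e-01,
         7.48645666e-02],
       [ 9.99999918e-01, -2.69793056e-04, -3.01359329e-04,
        -6.97228971e-04],
       [ 2.11186899e-04, -2.87177230e-01,  9.57877442e-01,
        -1.43286282e-01],
       [ 0.00000000e+00,  0.00000000e+00,  0.00000000e+00,
         1.00000000e+00]])}
```

View pics/scene0.png

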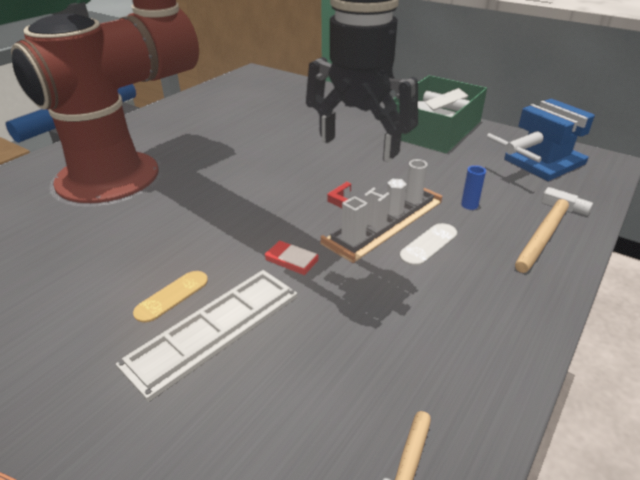

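View pics/side0.png

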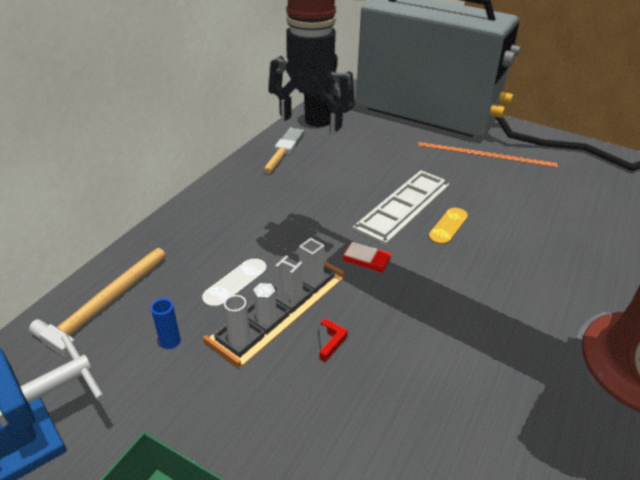

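Round (scene 162–204,418; side 320,237) stands in the saw rack; the blue tube (scene 187,474; side 323,165) is outside it and is the look-alike. The saw rack order along its length is round, hex, I, square.

```bash
cat > h.py <<'E'
import numpy as np, cv2
from bench import telemetry, optics, spotter
def cam(c):
    k=optics.get_calibration(c); K=np.array([[k["fx"],0,k["cx"]],[0,k["fy"],k["cy"]],[0,0,1]]); D=np.array(k["dist_coeffs"])
    if c=="wrist":
        s=telemetry.get_state(); T=np.eye(4); T[:3,:3]=s["eef_rot"]; T[:3,3]=s["ee_pos"]
        T=np.linalg.inv(T@np.array(k["hand_eye"])); R,t=T[:3,:3],T[:3,3]
    else: R=cv2.Rodrigues(np.array(k["rvec"]))[0]; t=np.array(k["tvec"])
    return K,D,R,t
def ray(C,rc):
    K,D,R,t=C; n=cv2.undistortPoints(np.array([[[rc[1],rc[0]]]],float),K,D)[0,0]
    return -R.T@t, R.T@np.array([n[0],n[1],1])
def onz(C,rc,z):
    o,d=ray(C,rc); return (o+d*(z-o[2])/d[2])[:2]
def proj(C,P):
    K,D,R,t=C; p=cv2.projectPoints(np.array(P,float).reshape(-1,3),cv2.Rodrigues(R)[0],t,K,D)[0][:,0]; return p[:,::-1]
def tri(a,ra,b,rb):
    A=np.zeros((3,3));y=np.zeros(3)
    for C,r in((a,ra),(b,rb)):
        o,d=ray(C,r);d/=np.linalg.norm(d);M=np.eye(3)-np.outer(d,d);A+=M;y+=M@o
    return np.linalg.solve(A,y)
E
python3 - <<'E'
from h import *
np.set_printoptions(precision=4,suppress=True)
S,D=cam("scene"),cam("side")
for n,a,b in (("round top",(165,418),(303,236)),("hex top",(184,397),(290,264)),("I top",(194,376),(264,288)),("sq top",(203,355),(245,312)),("blue",(170,476),(303,163))): print(n,tri(S,a,D,b))
print("saw",onz(S,(219,382),0),onz(D,(311,274),0),"weld",onz(S,(334,215),0),onz(D,(206,403),0))
# weld corners from pics at z=.02: scene
print("weld c scene",[onz(S,p,.01) for p in ((363,122),(272,266),(291,296),(388,150))])
print("weld c side",[onz(D,p,.01) for p in ((226,356),(172,424),(183,448),(240,385))])
print("blobs",onz(S,(242,429),0),onz(S,(295,172),0),onz(S,(257,292),0),onz(S,(194,340),0))
E
```

```text
round top [0.5921 0.2774 0.0864]
hex top [0.5807 0.2198 0.0698]
I top [0.5738 0.1568 0.0785]
sq top [0.5619 0.1027 0.0846]
blue [0.688  0.3293 0.0822]
saw [0.5692 0.1976] [0.5791 0.1947] weld [ 0.5138 -0.1921] [ 0.5077 -0.1949]
weld c scene [array([ 0.4552, -0.3061]), array([ 0.4945, -0.0537]), array([ 0.5621, -0.062 ]), array([ 0.5179, -0.3112])]
weld c side [array([ 0.5579, -0.0709]), array([ 0.5124, -0.3294]), array([ 0.4499, -0.3143]), array([ 0.4905, -0.0598])]
blobs [0.674  0.1825] [ 0.4    -0.1717] [0.498  0.0103] [0.4545 0.2269]
```

```bash
cat > look.py <<'E'
import sys
from h import *
np.set_printoptions(precision=4,suppress=True)
n=sys.argv[1]; C=cam("wrist"); im=optics.grab_frame("wrist"); cv2.imwrite(f"pics/{n}.png",im[:,:,::-1])
for q in sys.argv[2:]:
    q,z=q.split(":")
    for r in spotter.mark_of("wrist",q)[:3]: print(q,round(float(r["confidence"]),2),np.round(r["pixel"]),onz(C,r["pixel"],float(z)))
np.savez(f"{n}.npz",K=C[0],D=C[1],R=C[2],t=C[3])
E
python3 look.py w1 weld_rack:0 saw_rack:0
python3 -m handwheel '[[[0.0475,-0.012,0],0],[[0.0475,-0.012,0],0],[[0.0475,-0.012,0],0],[[0.0475,-0.012,0],0],[[0,0,0],9.7],[[0,0,0],0],[[0,0,0],0]]'
python3 look.py w2 saw_rack:0 round_tube:0.008 square_tube:0.008 hex_bar:0.008 i_section:0.008 seat_round_tube:0.006 seat_square_tube:0.006 seat_hex_bar:0.006 seat_i_section:0.006
```

```text
weld_rack 0.89 [365. 223.] [ 0.5079 -0.1851]
time_s: 1.82
ee_pos: [0.5771, 0.1896, 0.2313]
eef_rot: [[0.167, 0.986, -0.0], [0.986, -0.167, -0.0], [-0.0, -0.0, -1.0]]
contact_force: [0.3, 0.4, 0.4]
grip_width: 0.0854
finger_force: 0.0
saw_rack 0.7 [211. 322.] [0.5761 0.1891]
saw_rack 0.43 [240. 323.] [0.5728 0.1585]
round_tube 0.78 [ 41. 416.] [0.687  0.3322]
round_tube 0.64 [116. 324.] [0.5936 0.2805]
square_tube 0.83 [293. 320.] [0.5597 0.103 ]
hex_bar 0.59 [180. 320.] [0.5797 0.2214]
i_section 0.56 [242. 325.] [0.5749 0.1583]
seat_round_tube 0.58 [121. 321.] [0.5906 0.2767]
seat_i_section 0.98 [242. 318.] [0.5667 0.1588]
```

View pics/w1.png

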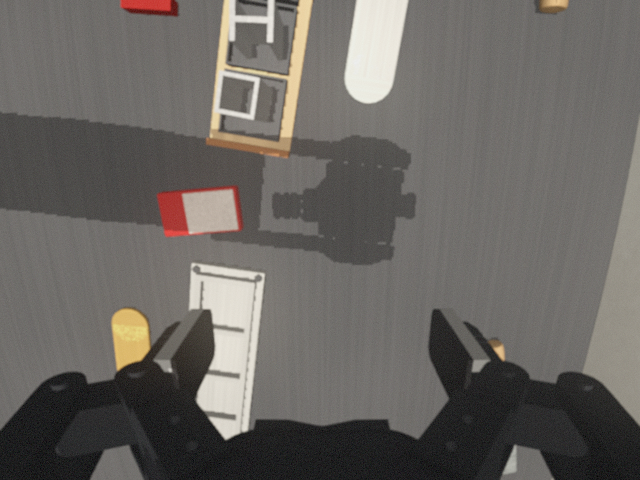

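View pics/w2.png

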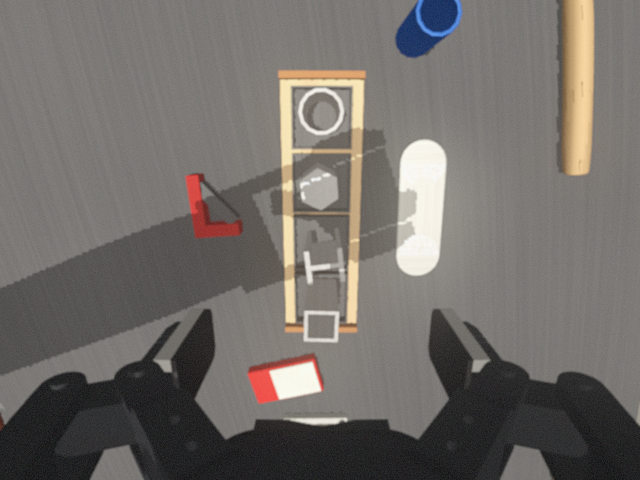

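w2: saw rack is aligned with the tool; tops at round (111,321), hex (187,320), I (267,325), square (326,321); blue look-alike outside at (15,438). w1: near end of the weld rack, corners (264,193) and (272,265).

Run:
```python
from h import *
np.set_printoptions(precision=4,suppress=True)
def ld(n):
    d=np.load(n+".npz"); return d["K"],d["D"],d["R"],d["t"]
C=ld("w2")
for n,p,z in (("round",(111,321.5),.088),("hex",(187,320),.07),("I",(267,325),.078),("sq",(326,321),.083)): print(n,onz(C,p,z))
for p in ((75,279),(75,366),(328,286),(328,357)): print("saw c",onz(C,p,.012))
for p in ((144,432),(210,400),(270,400)): print("white",onz(C,p,.0))
C=ld("w1")
for z in(.0,.02): print("weld c",z,onz(C,(264,193),z),onz(C,(272,265),z))
S,D=cam("scene"),cam("side")
for z in(.0,.02):
 print("scene",[onz(S,p,z) for p in ((363,122),(272,266),(291,296),(388,150))]); print("side",[onz(D,p,z) for p in ((226,356),(172,424),(183,448),(240,385))])
```

```text
round [0.5916 0.2805]
hex [0.5806 0.2232]
I [0.5736 0.1566]
sq [0.5613 0.1044]
saw c [0.5595 0.3227]
saw c [0.6376 0.3095]
saw c [0.5162 0.0696]
saw c [0.5932 0.0566]
white [0.6948 0.2377]
white [0.656 0.177]
white [0.6489 0.1115]
weld c 0.0 [ 0.4854 -0.058 ] [ 0.5633 -0.0671]
weld c 0.02 [ 0.4928 -0.0509] [ 0.5665 -0.0595]
scene [array([ 0.4464, -0.3024]), array([ 0.4865, -0.0453]), array([ 0.5553, -0.0537]), array([ 0.5103, -0.3076])]
side [array([ 0.5631, -0.0827]), array([ 0.5169, -0.3452]), array([ 0.4535, -0.3298]), array([ 0.4947, -0.0715])]
scene [array([ 0.464 , -0.3098]), array([ 0.5026, -0.0622]), array([ 0.5689, -0.0702]), array([ 0.5255, -0.3149])]
side [array([ 0.5527, -0.059 ]), array([ 0.5079, -0.3137]), array([ 0.4463, -0.2988]), array([ 0.4863, -0.0481])]
```

```bash
python3 -m handwheel '[[[0.046,-0.0005,0],0],[[0.046,-0.0005,0],0],[[0,0,0],0],[[0,0,0.05],0],[[0,0,0.05],0],[[0,0,0.05],0],[[0,0,0.036],0],[[0,0,0],0],[[0,0,0],0]]' 1 50
python3 -m handwheel '[[[0,0,0],0],[[0,0,0],0],[[0,0,0],0],[[0,0,0],0],[[0,0,0],0],[[0,0,0],0],[[0,0,0],0],[[0,0,0],0]]' 0 50
python3 -m handwheel '[[[0,0,-0.03],0],[[0,0,-0.05],0],[[0,0,-0.04],0],[[0,0,0],0]]'
```

```text
time_s: 3.45
ee_pos: [0.5927, 0.2808, 0.0472]
eef_rot: [[0.169, 0.986, 0.002], [0.986, -0.169, 0.001], [0.001, 0.002, -1.0]]
contact_force: [0.1, 0.3, 0.8]
grip_width: 0.0855
finger_force: 0.0
time_s: 4.45
ee_pos: [0.5922, 0.2811, 0.0465]
eef_rot: [[0.168, 0.986, 0.001], [0.986, -0.168, 0.001], [0.001, 0.001, -1.0]]
contact_force: [-1.0, -0.5, 5.5]
grip_width: 0.032
finger_force: 50.1
time_s: 4.95
ee_pos: [0.5936, 0.2816, 0.1694]
eef_rot: [[0.168, 0.986, 0.007], [0.986, -0.168, 0.002], [0.004, 0.006, -1.0]]
contact_force: [0.5, -0.8, -1.0]
grip_width: 0.032
finger_force: 49.9
```

```bash
python3 -m handwheel '[[[-0.04,0,-0.03],0],[[-0.055,0,-0.03],0],[[-0.055,0,0],0],[[-0.055,0,0],0],[[-0.055,0,0],0],[[-0.055,0,0],0],[[-0.055,-0.003,0],0],[[-0.055,0,0],0],[[-0.054,0,0],0],[[0,0,0],0],[[0,0,0],0],[[0,0,0],0]]'
python3 look.py w3 weld_rack:0
```

```text
time_s: 6.45
ee_pos: [0.5077, -0.1893, 0.2241]
eef_rot: [[0.167, 0.986, -0.001], [0.986, -0.167, 0.001], [0.001, -0.002, -1.0]]
contact_force: [-0.4, 0.7, -1.3]
grip_width: 0.0321
finger_force: 50.0
weld_rack 0.83 [211. 319.] [ 0.5046 -0.1871]
```

View pics/w3.png

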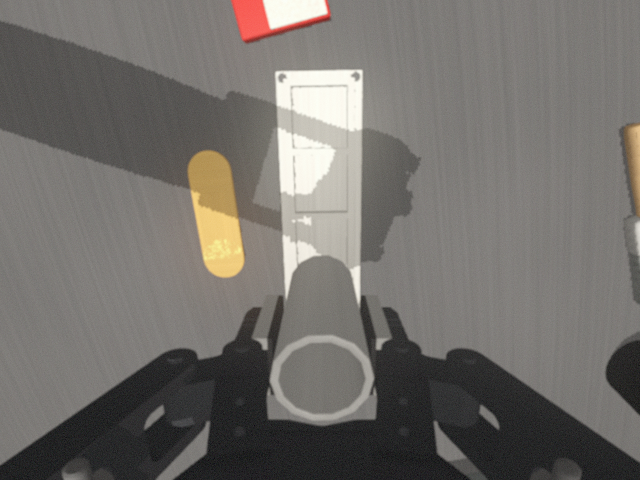

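w3: weld rack lies along the tool, far corners at (71,276),(70,362); pocket walls at rows 86, 148, 212, held round tube below (375,322).

Run:
```python
from h import *
np.set_printoptions(precision=4,suppress=True)
d=np.load("w3.npz"); C=d["K"],d["D"],d["R"],d["t"]
s=telemetry.get_state(); R=s["eef_rot"]; p0=s["ee_pos"]
for z in (.01,.02):
  for p in ((71,276),(70,362),(290,285),(290,360),(86,319.5),(148,320),(212,320.5),(86,292),(86,348),(212,294),(212,347)):
    w=onz(C,p,z); print(z,p,w,(R.T@(np.r_[w,p0[2]]-p0))[:2])
```

```text
0.01 (71, 276) [ 0.4882 -0.053 ] [ 0.1312 -0.0423]
0.01 (70, 362) [ 0.5642 -0.0651] [0.132  0.0347]
0.01 (290, 285) [ 0.4553 -0.2622] [-0.0806 -0.0399]
0.01 (290, 360) [ 0.5327 -0.2753] [-0.0806  0.0386]
0.01 (86, 319.5) [ 0.5244 -0.0722] [ 0.1183 -0.0033]
0.01 (148, 320) [ 0.5156 -0.1264] [ 0.0634 -0.003 ]
0.01 (212, 320.5) [ 0.5059 -0.1867] [ 0.0023 -0.0026]
0.01 (86, 292) [ 0.4999 -0.068 ] [ 0.1184 -0.0282]
0.01 (86, 348) [ 0.5498 -0.0765] [0.1183 0.0224]
0.01 (212, 294) [ 0.4802 -0.1824] [ 0.0023 -0.0286]
0.01 (212, 347) [ 0.5315 -0.191 ] [0.0023 0.0234]
0.02 (71, 276) [ 0.489  -0.0547] [ 0.1297 -0.0412]
0.02 (70, 362) [ 0.563  -0.0665] [0.1304 0.0337]
0.02 (290, 285) [ 0.4571 -0.2581] [-0.0762 -0.0388]
0.02 (290, 360) [ 0.5323 -0.2708] [-0.0762  0.0375]
0.02 (86, 319.5) [ 0.5243 -0.0734] [ 0.1171 -0.0033]
0.02 (148, 320) [ 0.5158 -0.1261] [ 0.0638 -0.0029]
0.02 (212, 320.5) [ 0.5062 -0.1847] [ 0.0043 -0.0025]
0.02 (86, 292) [ 0.5005 -0.0693] [ 0.1171 -0.0274]
0.02 (86, 348) [ 0.549  -0.0776] [0.1171 0.0217]
0.02 (212, 294) [ 0.4813 -0.1805] [ 0.0044 -0.0278]
0.02 (212, 347) [ 0.5312 -0.1889] [0.0043 0.0227]
```

```bash
python3 -m handwheel '[[[-0.045,0.0005,0],0],[[-0.0445,0.0005,0],0],[[0,0,0],0],[[0,0,0.05],0],[[0,0,0.05],0],[[0,0,0.05],0],[[0,0,0.02],0],[[0,0,0],0],[[0,0,0],0],[[0,0,0],0]]'
```

```text
time_s: 7.8
ee_pos: [0.4954, -0.2801, 0.0579]
eef_rot: [[0.168, 0.986, 0.004], [0.986, -0.168, -0.003], [-0.002, 0.004, -1.0]]
contact_force: [0.2, -0.1, -1.6]
grip_width: 0.0321
finger_force: 50.0
```

```bash
python3 -m handwheel '[[[0.002,-0.004,0],0],[[0,0,0.006],0],[[0,0,0],0],[[0,0,0],0],[[0,0,0],0]]'
```

```text
time_s: 8.43
ee_pos: [0.4902, -0.2764, 0.0492]
eef_rot: [[0.169, 0.986, -0.0], [0.986, -0.169, 0.0], [0.0, -0.0, -1.0]]
contact_force: [0.1, 0.0, -1.6]
grip_width: 0.0319
finger_force: 50.1
```

```bash
python3 -m handwheel '[[[0,0,0.001],0],[[0,0,0],0],[[0,0,0],0],[[0,0,0],0],[[0,0,0],0],[[0,0,0],0],[[0,0,0],0]]' 1
python3 -m handwheel '[[[0,0,-0.04],0],[[0,0,-0.05],0],[[0,0,-0.04],0],[[0.05,0,0],0],[[0.06,0,0],0],[[0.06,0,0],0],[[0.06,0,0],0],[[0.06,0.002,0],0],[[0.06,0,0],0],[[0.06,0.002,0],0],[[0.06,0,0],0],[[0.038,0,0],0]]'
python3 -m handwheel '[[[0,0,0],0],[[0,0,0],0],[[0,0,0],0],[[0,0,0],0]]'
python3 look.py w4 hex_bar:0.008
```

```text
time_s: 9.3
ee_pos: [0.4902, -0.2764, 0.0482]
eef_rot: [[0.168, 0.986, 0.0], [0.986, -0.168, -0.0], [-0.0, 0.0, -1.0]]
contact_force: [0.5, -0.3, -0.8]
grip_width: 0.0854
finger_force: 0.0
time_s: 10.8
ee_pos: [0.5796, 0.2264, 0.1782]
eef_rot: [[0.166, 0.986, 0.0], [0.986, -0.166, 0.0], [0.0, 0.0, -1.0]]
contact_force: [0.4, 0.4, -0.9]
grip_width: 0.0854
finger_force: 0.0
time_s: 11.3
ee_pos: [0.5798, 0.2226, 0.1784]
eef_rot: [[0.17, 0.985, 0.0], [0.985, -0.17, -0.0], [-0.0, 0.0, -1.0]]
contact_force: [0.6, -0.3, -0.4]
grip_width: 0.0854
finger_force: 0.0
hex_bar 0.59 [221. 323.] [0.581  0.2257]
```

View pics/w4.png

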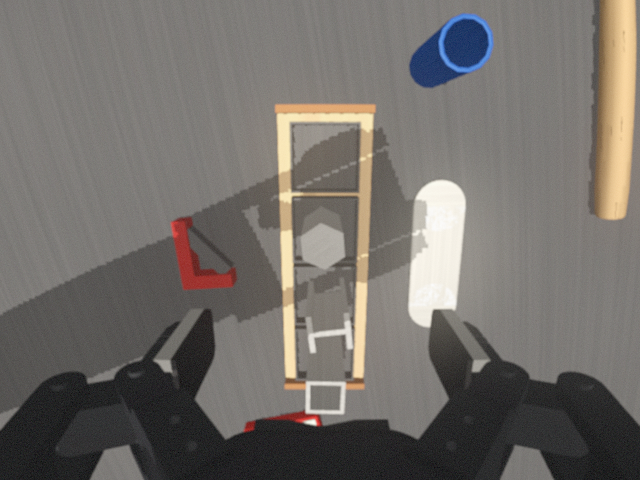

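w4: hex top at (246,323) with flats facing the fingers, tube gone from its tray. Grasping hex.

```bash
python3 -m handwheel '[[[0.001,0.0005,0.05],0],[[0,0,0.05],0],[[0,0,0.046],0],[[0,0,0],0],[[0,0,0],0],[[0,0,0],0]]' 1 70
python3 -m handwheel '[[[0,0,0],0],[[0,0,0],0],[[0,0,0],0],[[0,0,0],0],[[0,0,0],0],[[0,0,0],0],[[0,0,0],0],[[0,0,0],0]]' 0 70
python3 -m handwheel '[[[0,0,-0.03],0],[[0,0,-0.05],0],[[0,0,-0.05],0],[[0,0,0],0],[[0,0,0],0],[[0,0,0],0]]'
```

```text
time_s: 12.15
ee_pos: [0.5826, 0.2251, 0.0356]
eef_rot: [[0.169, 0.986, 0.005], [0.986, -0.169, 0.001], [0.002, 0.005, -1.0]]
contact_force: [0.2, -0.2, 0.5]
grip_width: 0.0857
finger_force: 0.0
time_s: 13.15
ee_pos: [0.5808, 0.2247, 0.0328]
eef_rot: [[0.169, 0.986, 0.001], [0.986, -0.169, 0.0], [0.0, 0.001, -1.0]]
contact_force: [0.4, -0.2, 6.0]
grip_width: 0.0297
finger_force: 69.0
time_s: 13.9
ee_pos: [0.5782, 0.224, 0.1581]
eef_rot: [[0.169, 0.986, -0.007], [0.986, -0.169, -0.002], [-0.003, -0.006, -1.0]]
contact_force: [0.1, -0.5, -5.0]
grip_width: 0.0295
finger_force: 69.1
```

```bash
python3 -m handwheel '[[[-0.05,0,0],0],[[-0.06,-0.001,0],0],[[-0.06,-0.001,0],0],[[-0.06,-0.001,0],0],[[-0.06,-0.001,0],0],[[-0.06,-0.001,0],0],[[-0.06,0,0],0],[[-0.04,0,0],0],[[0,0,0],0],[[0,0,0],0],[[0,0,0],0],[[0,0,0],0]]'
python3 -m handwheel '[[[0,0,0.05],0],[[0,0,0.05],0],[[0,0,0.01],0],[[0,0,0],0],[[0,0,0],0],[[0,0,0],0],[[0,0,0],0]]'
```

```text
time_s: 15.4
ee_pos: [0.4998, -0.2171, 0.162]
eef_rot: [[0.167, 0.986, -0.0], [0.986, -0.167, 0.0], [0.0, -0.0, -1.0]]
contact_force: [-0.6, 0.6, -3.5]
grip_width: 0.0294
finger_force: 69.0
time_s: 16.27
ee_pos: [0.5004, -0.2186, 0.0536]
eef_rot: [[0.169, 0.986, 0.002], [0.986, -0.169, -0.001], [-0.001, 0.002, -1.0]]
contact_force: [0.1, 0.2, -3.4]
grip_width: 0.0295
finger_force: 69.4
```

```bash
python3 -m handwheel '[[[0,0,0.012],0],[[0,0,0.0045],0],[[0,0,0],0],[[0,0,0],0],[[0,0,0],0],[[0,0,0],0]]'
```

```text
time_s: 17.02
ee_pos: [0.4996, -0.2182, 0.0357]
eef_rot: [[0.168, 0.986, -0.0], [0.986, -0.168, 0.0], [0.0, -0.0, -1.0]]
contact_force: [-0.2, -0.2, -3.8]
grip_width: 0.0295
finger_force: 69.5
```

```bash
python3 -m handwheel '[[[0,0,0.0007],0],[[0,0,0],0],[[0,0,0],0],[[0,0,0],0],[[0,0,0],0],[[0,0,0],0]]' 1 50
python3 -m handwheel '[[[0,0,-0.04],0],[[0,0,-0.05],0],[[0,0,-0.04],0],[[0.05,0,0],0],[[0.06,0.002,0],0],[[0.06,0.002,0],0],[[0.06,0.002,0],0],[[0.06,0.002,0],0],[[0.06,0.002,0],0],[[0.032,0,0],0],[[0,0,0],0],[[0,0,0],0]]'
python3 -m handwheel '[[[0,0,0],0],[[0,0,0],0],[[0,0,0],0]]'
python3 look.py w5 i_section:0.008 hex_bar:0.01
```

```text
time_s: 17.77
ee_pos: [0.4996, -0.2182, 0.035]
eef_rot: [[0.169, 0.986, -0.0], [0.986, -0.169, 0.0], [0.0, -0.0, -1.0]]
contact_force: [-0.5, 0.8, 0.5]
grip_width: 0.085
finger_force: 0.0
time_s: 19.27
ee_pos: [0.5736, 0.1562, 0.1648]
eef_rot: [[0.169, 0.986, -0.0], [0.986, -0.169, -0.001], [-0.001, -0.0, -1.0]]
contact_force: [-0.9, 0.2, 0.2]
grip_width: 0.0853
finger_force: 0.0
time_s: 19.65
ee_pos: [0.5739, 0.156, 0.1651]
eef_rot: [[0.169, 0.986, 0.0], [0.986, -0.169, -0.0], [-0.0, 0.0, -1.0]]
contact_force: [0.3, 0.4, 0.4]
grip_width: 0.0857
finger_force: 0.0
i_section 0.93 [227. 322.] [0.5736 0.1567]
```

View pics/w5.png

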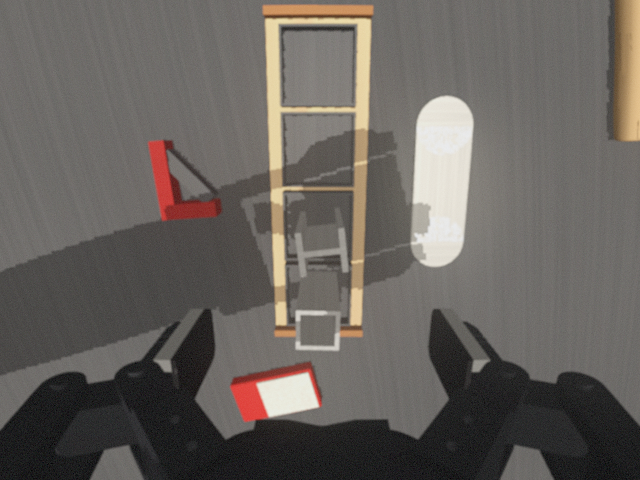

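w5: I-section at (252,322) centred between the fingers, square tube at (330,319). Grasping the I-section.

```bash
python3 -m handwheel '[[[0,0,0.05],0],[[0,0,0.05],0],[[0,0,0.03],0],[[0,0,0],0],[[0,0,0],0],[[0,0,0],0],[[0,0,0],0]]' 1 50
python3 -m handwheel '[[[0,0,0],0],[[0,0,0],0],[[0,0,0],0],[[0,0,0],0],[[0,0,0],0],[[0,0,0],0],[[0,0,0],0],[[0,0,0],0]]' 0 50
python3 -m handwheel '[[[0,0,-0.03],0],[[0,0,-0.05],0],[[0,0,-0.05],0],[[0,0,0],0],[[0,0,0],0],[[0,0,0],0],[[0,0,0],0]]'
```

```text
time_s: 20.68
ee_pos: [0.575, 0.1569, 0.0368]
eef_rot: [[0.168, 0.986, 0.003], [0.986, -0.168, 0.0], [0.001, 0.003, -1.0]]
contact_force: [0.2, 1.0, -0.9]
grip_width: 0.0854
finger_force: 0.0
time_s: 21.68
ee_pos: [0.574, 0.1567, 0.0352]
eef_rot: [[0.168, 0.986, 0.0], [0.986, -0.168, 0.0], [0.0, 0.0, -1.0]]
contact_force: [-0.1, 0.1, 3.0]
grip_width: 0.0328
finger_force: 47.1
time_s: 22.55
ee_pos: [0.5727, 0.1565, 0.1628]
eef_rot: [[0.169, 0.986, -0.004], [0.986, -0.169, -0.001], [-0.001, -0.003, -1.0]]
contact_force: [-0.6, -0.5, -2.1]
grip_width: 0.033
finger_force: 47.3
```

```bash
python3 -m handwheel '[[[-0.04,0,0],0],[[-0.05,-0.002,0],0],[[-0.055,-0.002,0],0],[[-0.055,-0.002,0],0],[[-0.05,-0.002,0],0],[[-0.045,-0.002,0],0],[[-0.027,0,0],0],[[0,0,0],0],[[0,0,0],0],[[0,0,0],0],[[0,0,0],0]]'
python3 -m handwheel '[[[0,0,0.05],0],[[0,0,0.05],0],[[0,0,0.015],0],[[0,0,0],0],[[0,0,0],0],[[0,0,0],0],[[0,0,0],0],[[0,0,0],0]]'
python3 look.py w6 i_section:0.02
```

```text
time_s: 23.92
ee_pos: [0.5099, -0.1582, 0.1649]
eef_rot: [[0.167, 0.986, -0.0], [0.986, -0.167, 0.0], [0.0, -0.0, -1.0]]
contact_force: [-0.7, -0.1, -2.2]
grip_width: 0.0325
finger_force: 47.3
time_s: 24.92
ee_pos: [0.51, -0.1592, 0.0506]
eef_rot: [[0.169, 0.986, 0.001], [0.986, -0.169, -0.0], [-0.0, 0.001, -1.0]]
contact_force: [0.1, -0.2, -1.9]
grip_width: 0.0328
finger_force: 47.4
i_section 0.84 [292. 322.] [ 0.509  -0.1609]
```

View pics/w6.png

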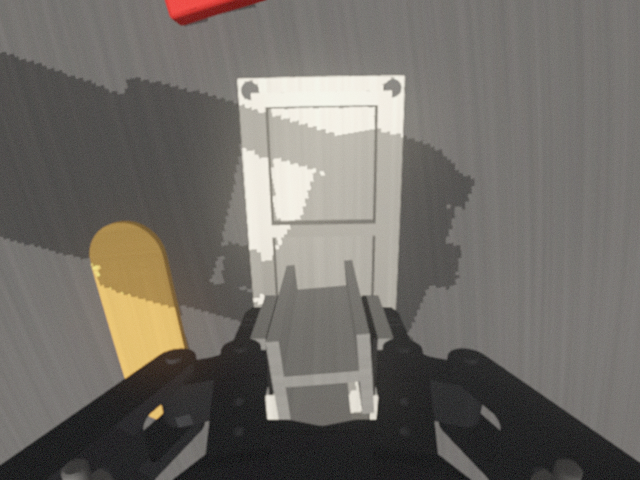

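w6: I-section held upright, a few degrees twisted, over the second pocket. Lowering and releasing.

```bash
python3 -m handwheel '[[[0,0,0.009],0],[[0,0,0.003],0],[[0,0,0],0],[[0,0,0],0],[[0,0,0],0],[[0,0,0],0]]'
```

```text
time_s: 25.78
ee_pos: [0.5097, -0.159, 0.038]
eef_rot: [[0.168, 0.986, 0.0], [0.986, -0.168, -0.0], [-0.0, 0.0, -1.0]]
contact_force: [-0.5, 0.2, -2.4]
grip_width: 0.0331
finger_force: 47.5
```

```bash
python3 -m handwheel '[[[0,0,0.0007],0],[[0,0,0],0],[[0,0,0],0],[[0,0,0],0],[[0,0,0],0],[[0,0,0],0]]' 1 50
python3 -m handwheel '[[[0,0,-0.04],0],[[0,0,-0.05],0],[[0,0,-0.04],0],[[0.05,0.001,0],0],[[0.06,0.002,0],0],[[0.06,0.002,0],0],[[0.06,0.0015,0],0],[[0.038,0,0],0],[[0,0,0],0],[[0,0,0],0],[[0,0,0],0],[[0,0,0],0]]'
python3 look.py w7 square_tube:0.008
python3 - <<'E'
from h import *
d=np.load("w5.npz"); print(onz((d["K"],d["D"],d["R"],d["t"]),(330,319),.083))
E
```

```text
time_s: 26.52
ee_pos: [0.5097, -0.159, 0.0373]
eef_rot: [[0.168, 0.986, 0.0], [0.986, -0.168, -0.0], [0.0, 0.0, -1.0]]
contact_force: [0.4, 0.1, -0.8]
grip_width: 0.0856
finger_force: 0.0
time_s: 28.02
ee_pos: [0.5613, 0.103, 0.1674]
eef_rot: [[0.17, 0.985, 0.0], [0.985, -0.17, -0.0], [-0.0, 0.0, -1.0]]
contact_force: [0.5, -0.2, -1.2]
grip_width: 0.0853
finger_force: 0.0
square_tube 0.95 [228. 322.] [0.5604 0.1028]
[0.56222255 0.10418144]
```

```bash
python3 -m handwheel '[[[0,0,0.05],0],[[0,0,0.05],0],[[0,0,0.03],0],[[0,0,0],0],[[0,0,0],0],[[0,0,0],0],[[0,0,0],0]]' 1 50
python3 -m handwheel '[[[0,0,0],0],[[0,0,0],0],[[0,0,0],0],[[0,0,0],0],[[0,0,0],0],[[0,0,0],0],[[0,0,0],0],[[0,0,0],0]]' 0 50
python3 -m handwheel '[[[0,0,-0.03],0],[[0,0,-0.05],0],[[0,0,-0.05],0],[[0,0,0],0],[[0,0,0],0],[[0,0,0],0],[[0,0,0],0]]'
```

```text
time_s: 29.0
ee_pos: [0.5625, 0.1041, 0.039]
eef_rot: [[0.168, 0.986, 0.003], [0.986, -0.168, 0.0], [0.001, 0.003, -1.0]]
contact_force: [-0.4, 0.1, -0.2]
grip_width: 0.0857
finger_force: 0.0
time_s: 30.0
ee_pos: [0.5614, 0.1041, 0.0374]
eef_rot: [[0.169, 0.986, 0.0], [0.986, -0.169, 0.0], [0.0, 0.0, -1.0]]
contact_force: [0.2, -1.0, 1.8]
grip_width: 0.0296
finger_force: 49.9
time_s: 30.88
ee_pos: [0.5602, 0.104, 0.1652]
eef_rot: [[0.168, 0.986, -0.003], [0.986, -0.168, -0.0], [-0.001, -0.003, -1.0]]
contact_force: [0.7, 0.1, -1.2]
grip_width: 0.0292
finger_force: 50.1
```

```bash
python3 -m handwheel '[[[-0.04,-0.001,0],0],[[-0.05,-0.002,0],0],[[-0.05,-0.002,0],0],[[-0.045,-0.0015,0],0],[[-0.023,0,0],0],[[0,0,0],0],[[0,0,0],0],[[0,0,0],0],[[0,0,0],0]]'
python3 -m handwheel '[[[0,0,0.05],0],[[0,0,0.05],0],[[0,0,0.015],0],[[0,0,0],0],[[0,0,0],0],[[0,0,0],0],[[0,0,0],0],[[0,0,0],0]]'
```

```text
time_s: 32.0
ee_pos: [0.52, -0.0991, 0.1673]
eef_rot: [[0.167, 0.986, -0.0], [0.986, -0.167, 0.0], [0.0, -0.0, -1.0]]
contact_force: [-0.2, 0.7, -1.7]
grip_width: 0.0296
finger_force: 50.0
time_s: 33.0
ee_pos: [0.5201, -0.1, 0.0529]
eef_rot: [[0.169, 0.986, 0.001], [0.986, -0.169, -0.0], [-0.0, 0.001, -1.0]]
contact_force: [0.3, 1.3, -2.3]
grip_width: 0.0293
finger_force: 50.0
```

```bash
python3 -m handwheel '[[[0,0,0.009],0],[[0,0,0.003],0],[[0,0,0],0],[[0,0,0],0],[[0,0,0],0],[[0,0,0],0]]'
python3 -m handwheel '[[[0,0,0.0007],0],[[0,0,0],0],[[0,0,0],0],[[0,0,0],0],[[0,0,0],0],[[0,0,0],0]]' 1 50
python3 -m handwheel '[[[0,0,-0.04],0],[[0,0,-0.05],0],[[0,0,-0.05],0],[[0,0,-0.04],0],[[0,0,0],0],[[0.05,0,0],0],[[0.05,0,0],0],[[0.05,0,0],0],[[0,0,0],0],[[0,0,0],0],[[0,0,0],0]]'
python3 - <<'E'
from h import *
a=[]
for c,(r,k) in (("scene",(230,80)),("side",(110,330))):
    im=optics.grab_frame(c)[r:r+190,k:k+260]; a.append(cv2.resize(im,None,fx=1.5,fy=1.5) if 0 else cv2.resize(im,(400,292),interpolation=cv2.INTER_CUBIC))
cv2.imwrite("pics/end.png",np.hstack(a)[:,:,::-1])
E
```

```text
time_s: 33.75
ee_pos: [0.5199, -0.0999, 0.0404]
eef_rot: [[0.169, 0.986, 0.0], [0.986, -0.169, -0.0], [-0.0, 0.0, -1.0]]
contact_force: [-0.6, 0.2, -2.3]
grip_width: 0.0294
finger_force: 50.1
time_s: 34.5
ee_pos: [0.5198, -0.0999, 0.0396]
eef_rot: [[0.168, 0.986, -0.0], [0.986, -0.168, 0.0], [0.0, -0.0, -1.0]]
contact_force: [-0.3, 0.6, 0.3]
grip_width: 0.085
finger_force: 0.0
time_s: 35.88
ee_pos: [0.5448, 0.0469, 0.219]
eef_rot: [[0.17, 0.985, -0.001], [0.985, -0.17, -0.0], [-0.0, -0.001, -1.0]]
contact_force: [-0.4, -0.0, 0.1]
grip_width: 0.0853
finger_force: 0.0
```

View pics/end.png

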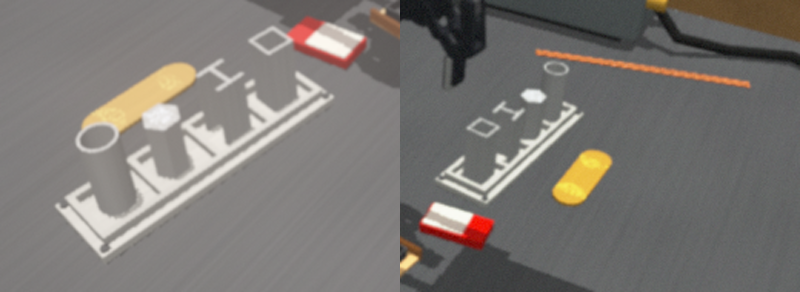

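Both views show all four upright in their pockets, in left-to-right order square, I, hex, round: the reverse of the start.

```bash
python3 -c "
from bench import workorder; print(workorder.hand_in())"
```

```text
the job is handed in; nothing more can be done
None
```

The four cut-offs stand upright and released in the weld rack in reverse order (from the robot's left: square, I-section, hex, round), and the job was handed in at about 36 s of the 99 s allowed.

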